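Tighten the vessel press with the click wrench

ROBOT

A 7-joint arm with a two-finger parallel gripper is mounted at the origin on a cart in front of the work surface, level with it; the furniture and walls round the work are solid. World frame = base frame: x ahead of the robot, y to its left, z up, the work surface at z = 0. Lengths are in m, angles in rad, forces in N, time in s.
With the tool pointing down it reaches from about 0.425 to 0.95 m from the base axis. Payload 4.7 kg.
Tool frame: the origin (TCP) lies midway between the tips of the shut fingers; the grasp point (between the pads) lies tcp_to_grasp behind it (tcp_to_grasp is the distance from the TCP to the grasp point, in m); z points along the fingers, y is the direction in which the jaws open and shut (so a half turn about z gives the same grasp; the last joint's range is limited). The gripper opens to 87 mm and grips with 3 to 60 N. Pads are 19 mm wide; open, the fingers measure 117 mm over their backs; the gripper's body (75 mm by 190 mm) begins 51 mm behind the grasp point.
Start: joints at [-1.184, 0.469, -0.049, 1.532, 0.024, 1.141, -0.082], TCP at [0.273, 0.618, 0.223] pointing down, gripper open.
Joint ranges: [-2.59, 2.59], [-0.33, 1.99], [-1.39, 1.29], [0.1, 2.45], [-1.04, 4.18], [0.21, 1.99], [-2.66, 2.66]. Speed limits (rad/s): [2.57, 2.57, 3.14, 3.14, 3.14, 3.14, 3.14].

INTERFACE

Orientations are given as a rotation vector (axis times angle).
In Python, from plant import get_obs, snapshot, sign_off, tcp_to_grasp gives the robot as it stands.
- The arm moves only by the tool carry_out, never from a script. Its arguments are lists of equal length, an entry for each row: "claw": the closure, from 0 (fully open) to 1 (shut); "xyz": the shift along the world's x, y, z in m, a list of three; "dr": the turn, a rotation vector about the world's x, y, z in degrees, a list of three. In form: {"claw": [claw, ...], "xyz": [[tx, ty, tz], ...], "dr": [[ax, ay, az], ...]}. A call has 1 to 20 rows; each row shifts and turns the pose as measured when the row begins; what a row does not reach is not made up. A row lasts 1/12 s, in which the tool goes at most 41.7 mm and 7.16 degrees, less where a joint would pass 70% of its speed; a pose out of reach is approached as far as the arm can. A call with a gripper value outside its range is refused whole. The fingers move at their own pace and stop on an object; "grip_force" is the grip in N (left out, the last holds). Time passes only in rows, so rows that do not move let the fingers close. It gives the time, the measured TCP pose, the force and the opening at its end, in the units of the state.
- get_obs(): the state, without advancing time (a new reading comes with each control period).
- snapshot(name): name is "side" or "top" or "wrist"; returns a dict with "frame" (480x640x3 uint8, red, green, blue), "camera_matrix" (3x3 intrinsics, pixels), "world_from_camera" (4x4, takes a point from camera to world coordinates). Camera axes: x right, y up, looking along -z (the intrinsics and any distortion apply to the point x, -y, -z); pixel columns grow to the right and rows downward; lengths in m; the calibration is good to about 2 mm. A picture is of the moment at which its call begins. There is no depth.
- sign_off(): hands the job in, once; it reports no verdict.
The state is a dict: "time": time; "joints": joint angles; "dq": joint speeds; "joint_efforts": joint torques, N m; "position": TCP position; "tcp_rot": TCP orientation; "contact_force": force on the tool from outside, world axes, zero at the start; "ft_torque": the same for the moment, N m; "opening": finger opening in m.
Only numpy, scipy, OpenCV 4.12 (cv2) and the standard library are available. Lean on these libraries where they do the work, as an engineer would, in place of code of your own. Each camera call takes 0.05 s, during which the arm holds its last target.

TASK

Slide the vessel carriage fully home against the back stop of the small press. Then turn the wrench on its clamp screw clockwise (seen from above) by the handle until the handle breaks over at its hinge; stop as soon as it gives, without forcing it on towards the end of its fold, and let go so that the handle springs straight. Leave the reagent bottle, the glass jar and the brass weight standing where they are.

Things in the scene. Friction and masses are not known exactly. Their poses are not given: they have to be found in the camera images.
- press: Grey-based screw press, fixed to the worktop, turned up to 0.25 rad: base 130x130x12 mm, two columns (y = +-50 mm) carrying an aluminium crossbar (28x130 mm, top at 116 mm, column nuts to 124 mm) with a vertical clamp screw in the middle. Origin: centre of the base's underside, on the screw's axis; x points from the open front (robot side) to the back, y left, z up.
- carriage (a joint): How far the aluminium carriage with the steel vessel stands out of the press towards its front (m): 0 = fully home against the stop, at most 0.04. It slides along the press's x with about 3 N of friction and stays where it is left; the stop is hard.
- push_plate (a point): Middle of the front face of the carriage's upright push plate (46 mm wide, 8 mm thick, from 15 to 51 mm above the worktop), to be pushed along the press's +x; 88 mm in front of the screw's axis when home. Behind the plate is a flat tongue under 23 mm high.
- head (a point): On the screw's axis in the wrench head (36 mm across, permanently on the clamp screw), 128 mm above the worktop; hexagon top at 142 mm. x points along the head's arm towards the hinge pin, z up. It turns clockwise with the screw; thread friction holds it where it is left. How far it must turn until tight varies and cannot be seen, about 0.2 to 0.8 rad.
- grip (a point): Middle of the black round handle grip (18 mm thick, 92 mm long along its x, which points outward), 155 mm from the screw's axis when straight, 128 mm above the worktop, free space below. Pushed here sideways it needs roughly 4 to 7 N to start turning, slowly rising to about 9 N, where the handle breaks over.
- hinge (a point): The handle's hinge pin, 40 mm from the screw's axis and 115 mm from the grip's middle; x along the handle. Straight, the x axes of handle and head are in line; past the set torque the handle folds clockwise, up to 0.22 rad (hard stop). As it folds the push needed falls, by a fifth at 0.1 rad and nearly half at 0.15 rad, then climbs steeply at the stop. Released, it springs back straight.
- reagent_bottle_1_mid (a point): Centre, half-way up, of a clear reagent bottle with white screw cap, 44 mm across and 109 mm high, standing left of the press. Bystander.
- glass_jar_mid (a point): Centre, half-way up, of a small glass jar, 37 mm across and 56 mm high, standing front left of the press. Bystander.
- cal_weight_mid (a point): Centre, half-way up, of a knobbed brass weight, 20 mm across and 33 mm high, standing right of the press, below the handle's path. Bystander.

How it is judged:
By the outcome, as a careful person would: the job done as asked, in the order asked, and still so for the second after the job is handed in, with the robot touching nothing.
It also fails if it takes over 70 s, if anything falls off the work surface, if the arm or the gripper's body presses on something with over 40 N, if the wrist force passes 120 N, or if a joint passes its speed limit or range.

## Working session

There is one attempt and no reset: what is moved stays moved. The work goes in short steps, Python scripts to look and compute and a tool call to move; the robot and the scene stay as the last step left them, time stands still between calls to the robot, and variables do not carry over. Pictures are saved under pics/ and viewed, and the job is handed in when it is done.

Besides the shell and the picture viewer there is one more tool, called after "Call:" in YAML: its name, and indented under it one key for each argument. carry_out: Moves the arm, as the interface text tells. Its arguments: {"type":"object","properties":{"claw":{"type":"array","items":{"type":"number"}},"xyz":{"type":"array","items":{"type":"array","items":{"type":"number"}}},"dr":{"type":"array","items":{"type":"array","items":{"type":"number"}}},"grip_force":{"type":"number"}},"required":["claw","xyz","dr"]}

```bash
ls; mkdir -p pics; cat > h.py <<'E'
import numpy as np, cv2
from plant import get_obs, snapshot, sign_off, tcp_to_grasp
def save(cam,fn):
    s=snapshot(cam); cv2.imwrite('pics/'+fn+'.png',s['frame'][:,:,::-1])
    np.savez('pics/'+fn+'.npz',K=s['camera_matrix'],T=s['world_from_camera'])
    return s
def P(fn):
    d=np.load('pics/'+fn+'.npz'); return d['K'],d['T']
def ray(fn,u,v):
    K,T=P(fn); d=np.linalg.inv(K)@[u,v,1]; d=np.array([d[0],-d[1],-d[2]])
    return T[:3,3],T[:3,:3]@d
def onz(fn,u,v,z):
    o,d=ray(fn,u,v); return o+d*(z-o[2])/d[2]
def tri(obs):
    A=np.zeros((3,3));b=np.zeros(3)
    for fn,u,v in obs:
        o,d=ray(fn,u,v); d=d/np.linalg.norm(d); M=np.eye(3)-np.outer(d,d);A+=M;b+=M@o
    return np.linalg.solve(A,b)
def proj(fn,p):
    K,T=P(fn); c=np.linalg.inv(T)@np.r_[p,1]; q=K@[c[0],-c[1],-c[2]]; return q[:2]/q[2]
def crop(fn,x0,y0,w,h,k,out):
    im=cv2.imread('pics/'+fn+'.png')[y0:y0+h,x0:x0+w]
    cv2.imwrite('pics/'+out+'.png',cv2.resize(im,None,fx=k,fy=k,interpolation=cv2.INTER_CUBIC))
E
python3 - <<'E'
from h import *
o=get_obs()
print({k:np.round(v,4) for k,v in o.items()},tcp_to_grasp)
for c in ['side','top','wrist']:
    s=save(c,c+'0'); print(c,s['camera_matrix'].round(1).tolist(),s['world_from_camera'].round(3).tolist())
E
```

```text
pics
{'time': np.float64(0.0), 'joints': array([-1.1839,  0.4695, -0.0486,  1.5337,  0.0241,  1.141 , -0.0823]), 'dq': array([-0.0016, -0.0006, -0.0011,  0.002 ,  0.0004, -0.0005, -0.0014]), 'joint_efforts': array([ 3.00000e-04, -5.07971e+01, -8.04000e-02, -2.36159e+01,
       -6.13000e-02,  3.78000e-02,  2.00000e-04]), 'position': array([0.2724, 0.617 , 0.2215]), 'tcp_rot': array([-0.6483, -3.0736,  0.0031]), 'contact_force': array([-0.4067,  0.7528, -0.3516]), 'ft_torque': array([ 0.0343,  0.0025, -0.0386]), 'opening': np.float64(0.0873)} 0.0187
side [[561.2, 0.0, 324.9], [0.0, 561.2, 250.6], [0.0, 0.0, 1.0]] [[-0.882, 0.354, -0.31, 0.335], [-0.471, -0.67, 0.575, 0.572], [-0.004, 0.653, 0.758, 0.742], [0.0, 0.0, 0.0, 1.0]]
top [[494.4, 0.0, 318.6], [0.0, 494.4, 244.1], [0.0, 0.0, 1.0]] [[0.015, 0.996, -0.087, 0.501], [-1.0, 0.016, 0.004, 0.081], [0.005, 0.087, 0.996, 0.952], [0.0, 0.0, 0.0, 1.0]]
wrist [[333.7, 0.0, 314.3], [0.0, 333.7, 236.4], [0.0, 0.0, 1.0]] [[0.403, -0.882, -0.246, 0.206], [0.915, 0.388, 0.109, 0.646], [-0.001, -0.269, 0.963, 0.383], [0.0, 0.0, 0.0, 1.0]]
```

View pics/side0.png

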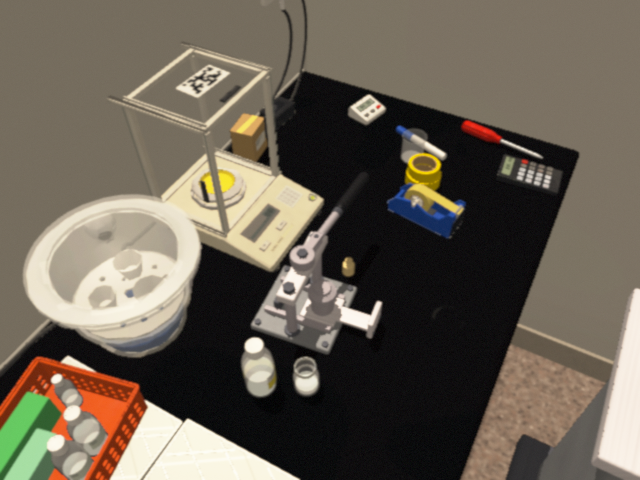

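View pics/top0.png

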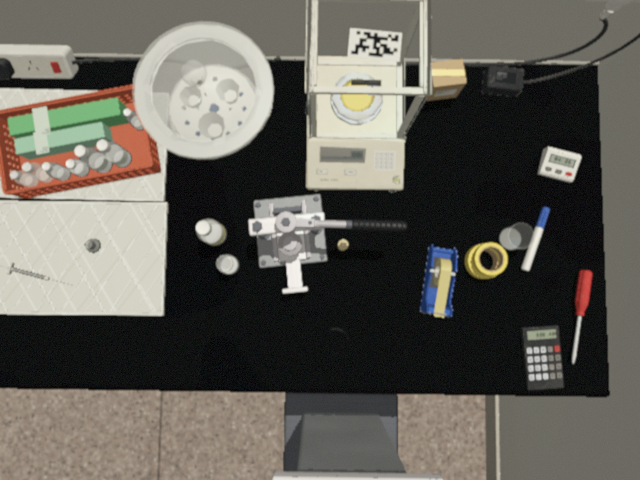

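View pics/wrist0.png

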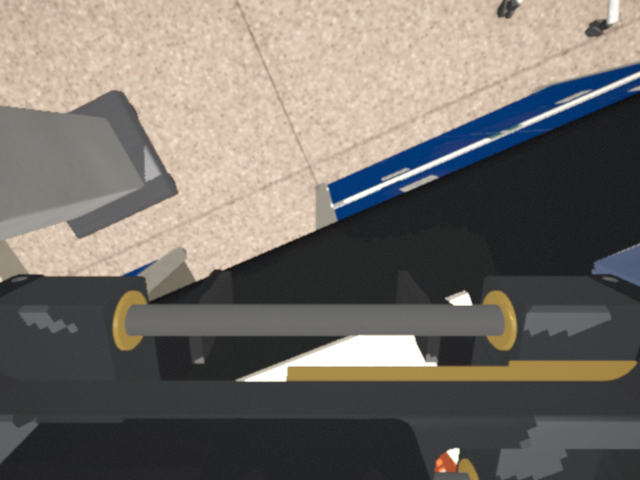

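```bash
python3 - <<'E'
from h import *
crop('top0',190,180,230,130,3.4,'top0c')
crop('side0',230,160,170,240,2.5,'side0c')
crop('top0',190,180,230,130,3.4,'top0c')
E
```

```text
(no output)
```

View pics/top0c.png

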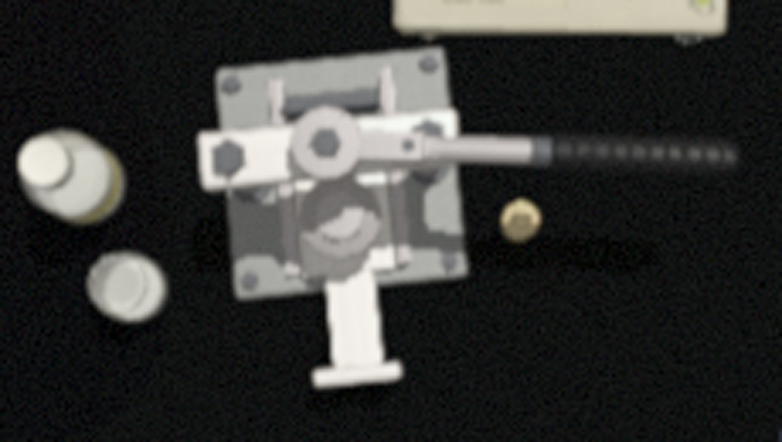

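View pics/side0c.png

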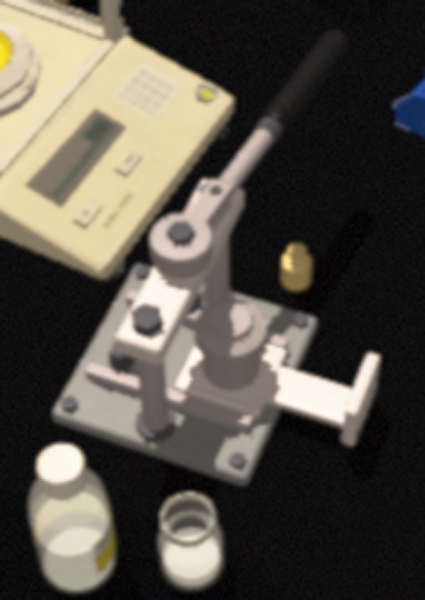

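```bash
python3 - <<'E'
from h import *
t=lambda u,v:('top0',190+u/3.4,180+v/3.4)
s=lambda u,v:('side0',230+u/2.5,160+v/2.5)
for n,a,b in [('hex',(325,143),(180,232)),('pin',(408,146),(215,189)),('gend',(737,156),(338,38)),('gstart',(540,150),(270,125)),
 ('jar rim',(127,282),(188,512)),('cap',(44,161),(61,463)),('weightknob',(520,219),(297,250))]:
    print(n,tri([t(*a),s(*b)]).round(4))
for n,a,z in [('hex',(325,143),.142),('pin',(408,146),.136),('gend',(737,156),.128),('gstart',(540,150),.128),('BL',(216,70),.012),('BR',(445,48),.012),('FR',(468,275),.012),('FL',(237,300),.012),('plateFL',(314,387),.051),('plateFR',(402,380),.051),('plateBL',(313,370),.051),('plateBR',(402,362),.051),('weight',(521,219),.033),('jar',(127,282),.056)]:
    print(n,onz(*t(*a),z).round(4))
E
```

```text
hex [0.608  0.1335 0.1402]
pin [0.6076 0.0931 0.1373]
gend [ 0.6059 -0.0697  0.1269]
gstart [0.6061 0.028  0.1331]
jar rim [0.5434 0.2437 0.051 ]
cap [0.6001 0.2769 0.1075]
weightknob [0.5815 0.0324 0.032 ]
hex [0.6075 0.1333 0.142 ]
pin [0.6075 0.0931 0.136 ]
gend [ 0.6062 -0.0693  0.128 ]
gstart [0.6076 0.028  0.128 ]
BL [0.6651 0.2041 0.012 ]
BR [0.6798 0.0749 0.012 ]
FR [0.5514 0.0601 0.012 ]
FL [0.5355 0.1889 0.012 ]
plateFL [0.4884 0.1422 0.051 ]
plateFR [0.4928 0.0954 0.051 ]
plateBL [0.4974 0.1429 0.051 ]
plateBR [0.5023 0.0955 0.051 ]
weight [0.5815 0.0319 0.033 ]
jar [0.5425 0.2426 0.056 ]
```

Call:
carry_out:
  claw: [1,1,1,1,1,1,1,1,1,1,1,1,1,1,1,1]
  xyz:
    - [0.011,-0.03,0]
    - [0.011,-0.03,0]
    - [0.011,-0.03,0]
    - [0.011,-0.03,0]
    - [0.011,-0.03,0]
    - [0.011,-0.03,0]
    - [0.011,-0.03,0]
    - [0.011,-0.03,0]
    - [0.011,-0.03,0]
    - [0.011,-0.03,0]
    - [0.011,-0.03,0]
    - [0.011,-0.03,0]
    - [0.011,-0.03,0]
    - [0.011,-0.03,0]
    - [0.011,-0.03,0]
    - [0.011,-0.03,0]
  dr:
    - [0,0,2]
    - [0,0,2]
    - [0,0,2]
    - [0,0,2]
    - [0,0,2]
    - [0,0,2]
    - [0,0,2]
    - [0,0,2]
    - [0,0,2]
    - [0,0,2]
    - [0,0,2]
    - [0,0,2]
    - [0,0,2]
    - [0,0,2]
    - [0,0,2]
    - [0,0,2]
  grip_force: 20

```text
time: 1.48
position: [0.4437, 0.1192, 0.2167]
tcp_rot: [0.293, -3.122, 0.007]
contact_force: [-0.3, -0.6, 0.0]
opening: 0.0004
```

```bash
cat >> h.py <<'E'
from scipy.spatial.transform import Rotation as Ro
def st():
    o=get_obs(); R=Ro.from_rotvec(o['tcp_rot']).as_matrix()
    print('t',round(float(o['time']),2),'p',o['position'].round(4),'xang',np.degrees(np.arctan2(R[1,0],R[0,0])).round(2),'z',R[:,2].round(3),'F',o['contact_force'].round(2),'op',round(float(o['opening']),4),'j',o['joints'].round(2))
    return o
E
python3 - <<'E'
from h import *
st()
# shield corners
for z in (.2,.25,.3): print(onz('top0',305,92,z),onz('top0',430,92,z),onz('side0',210,125,z),onz('side0',120,98,z))
print(tri([('top0',306,190),('side0',270,265)]))
E
```

```text
t 1.48 p [0.4437 0.1192 0.2167] xang -169.29 z [-0.006 -0.005 -1.   ] F [-0.27 -0.56  0.03] op 0.0004 j [-0.46  0.12  0.12  2.03 -0.01  1.    1.42]
[0.80581   0.1034764 0.2      ] [ 0.80923841 -0.09268531  0.2       ] [0.84132812 0.01373563 0.2       ] [1.01788951 0.02342665 0.2       ]
[0.78555528 0.10199686 0.25      ] [ 0.7887556  -0.08111484  0.25      ] [0.79468525 0.06515774 0.25      ] [0.95496927 0.07395534 0.25      ]
[0.76530055 0.10051732 0.3       ] [ 0.7682728  -0.06954437  0.3       ] [0.74804238 0.11657986 0.3       ] [0.89204903 0.12448403 0.3       ]
[0.6853699  0.10427274 0.03643481]
```

Call:
carry_out:
  claw: [1,1,1,1,1,1,1,1]
  xyz:
    - [0,-0.001,-0.024]
    - [0,-0.001,-0.024]
    - [0,-0.001,-0.024]
    - [0,-0.001,-0.024]
    - [0,-0.001,-0.024]
    - [0,0,-0.024]
    - [0,0,-0.024]
    - [0,0,-0.019]
  dr:
    - [0,0,-2]
    - [0,0,-2]
    - [0,0,0]
    - [0,0,0]
    - [0,0,0]
    - [0,0,0]
    - [0,0,0]
    - [0,0,0]

```text
time: 2.15
position: [0.4502, 0.104, 0.028]
tcp_rot: [-0.15, 3.128, -0.005]
contact_force: [-0.4, 0.4, -0.3]
opening: 0.0002
```

```bash
python3 - <<'E'
from h import *
st()
save('top','top1');save('side','side1')
crop('top1',190,180,230,130,3.4,'top1c')
E
```

```text
t 2.15 p [0.4502 0.104  0.028 ] xang -174.51 z [ 0.01  -0.003 -1.   ] F [-0.38  0.38 -0.3 ] op 0.0002 j [-0.41  0.41  0.11  2.21 -0.07  0.52  1.42]
```

View pics/side1.png

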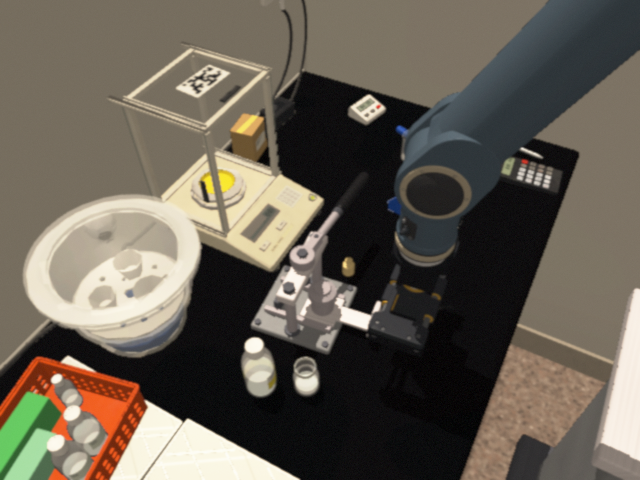

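Call:
carry_out:
  claw: [1,1,1,1,1,1,1]
  xyz:
    - [0,0.005,0.002]
    - [0,0.005,0.002]
    - [0.004,0.001,0]
    - [0.004,0.0005,0]
    - [0.004,0.0005,0]
    - [0.004,0.0005,0]
    - [0.002,0,0]
  dr:
    - [0,0,1]
    - [0,0,0]
    - [0,0,0]
    - [0,0,0]
    - [0,0,0]
    - [0,0,0]
    - [0,0,0]

```text
time: 2.83
position: [0.472, 0.1195, 0.0374]
tcp_rot: [-0.182, 3.121, -0.002]
contact_force: [-0.2, 0.6, 0.4]
opening: 0.0003
```

```bash
python3 - <<'E'
from h import *
st()
E
```

```text
t 2.83 p [0.472  0.1195 0.0374] xang -173.32 z [ 0.015 -0.001 -1.   ] F [-0.25  0.59  0.4 ] op 0.0003 j [-0.42  0.42  0.1   2.15 -0.07  0.56  1.42]
```

Call:
carry_out:
  claw: [1,1,1,1,1]
  xyz:
    - [0.003,0,-0.002]
    - [0.003,0,-0.001]
    - [0.003,0,0]
    - [0.003,0,0]
    - [0.003,0,0]
  dr:
    - [0,0,0]
    - [0,0,0]
    - [0,0,0]
    - [0,0,0]
    - [0,0,0]

```text
time: 3.25
position: [0.4853, 0.1192, 0.0337]
tcp_rot: [-0.182, 3.128, -0.003]
contact_force: [-3.1, 1.2, 2.7]
opening: 0.0006
```

```bash
python3 - <<'E'
from h import *
st()
E
```

```text
t 3.25 p [0.4853 0.1192 0.0337] xang -173.34 z [ 0.008 -0.001 -1.   ] F [-3.07  1.25  2.67] op 0.0006 j [-0.41  0.45  0.1   2.12 -0.07  0.57  1.43]
```

Call:
carry_out:
  claw: [1,1,1,1,1,1]
  xyz:
    - [0.003,0.0003,0]
    - [0.003,0.0003,0]
    - [0.003,0.0003,0]
    - [0.003,0.0003,0]
    - [0.003,0.0003,0]
    - [0.003,0.0003,0]
  dr:
    - [0,0,0]
    - [0,0,0]
    - [0,0,0]
    - [0,0,0]
    - [0,0,0]
    - [0,0,0]

```text
time: 3.75
position: [0.502, 0.1208, 0.0329]
tcp_rot: [-0.183, 3.135, -0.004]
contact_force: [-2.9, 0.4, 2.7]
opening: 0.0002
```

```bash
python3 - <<'E'
from h import *
st()
save('top','top2');crop('top2',190,180,230,130,3.4,'top2c')
E
```

```text
t 3.75 p [0.502  0.1208 0.0329] xang -173.31 z [ 0.002 -0.003 -1.   ] F [-2.86  0.35  2.67] op 0.0002 j [-0.4   0.47  0.1   2.08 -0.08  0.6   1.44]
```

View pics/top2c.png

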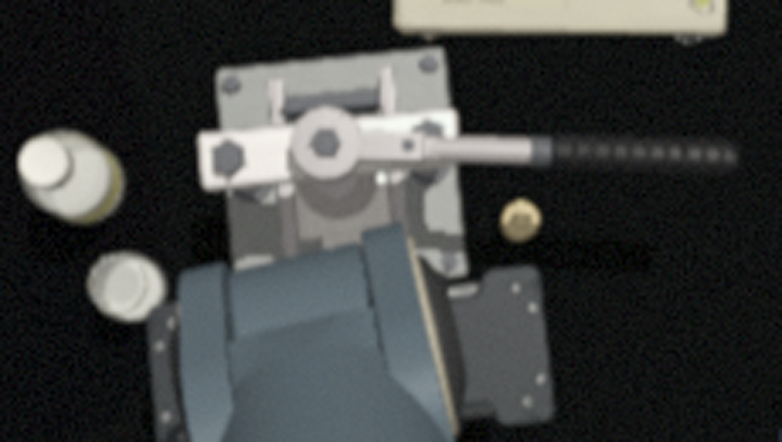

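Call:
carry_out:
  claw: [1,1,1]
  xyz:
    - [0.002,0.0002,0]
    - [0.002,0.0002,0]
    - [0.002,0.0002,0]
  dr:
    - [0,0,0]
    - [0,0,0]
    - [0,0,0]

```text
time: 4.05
position: [0.5091, 0.1216, 0.0328]
tcp_rot: [-0.183, 3.134, -0.004]
contact_force: [-3.1, 0.8, 2.3]
opening: 0.0002
```

Call:
carry_out:
  claw: [1,1]
  xyz:
    - [0.002,0.0002,0]
    - [0.001,0.0001,0]
  dr:
    - [0,0,0]
    - [0,0,0]

```text
time: 4.22
position: [0.5103, 0.1216, 0.0325]
tcp_rot: [0.183, -3.133, 0.005]
contact_force: [-5.6, -0.6, 5.0]
opening: 0.0005
```

Call:
carry_out:
  claw: [1,1]
  xyz:
    - [0.001,0.0001,0]
    - [0.001,0.0001,0]
  dr:
    - [0,0,0]
    - [0,0,0]

```text
time: 4.38
position: [0.5103, 0.1215, 0.0323]
tcp_rot: [0.183, -3.128, 0.006]
contact_force: [-6.2, -0.3, 3.8]
opening: 0.0008
```

Call:
carry_out:
  claw: [1,1]
  xyz:
    - [0.002,0.0002,0]
    - [0.002,0.0002,0]
  dr:
    - [0,0,0]
    - [0,0,0]

```text
time: 4.55
position: [0.5102, 0.1214, 0.0319]
tcp_rot: [0.183, -3.118, 0.008]
contact_force: [-6.9, -0.3, 5.0]
opening: 0.0001
```

Call:
carry_out:
  claw: [1,1]
  xyz:
    - [0.003,0.0003,0]
    - [0.003,0.0003,0]
  dr:
    - [0,0,0]
    - [0,0,0]

```text
time: 4.72
position: [0.51, 0.1212, 0.0313]
tcp_rot: [0.183, -3.104, 0.01]
contact_force: [-9.2, -0.6, 6.7]
opening: 0.0004
```

Call:
carry_out:
  claw: [1,1,1,1,1,1,1,1,1,1,1,1]
  xyz:
    - [-0.006,0,0]
    - [-0.01,-0.001,0]
    - [-0.01,-0.001,0]
    - [-0.01,-0.001,0.005]
    - [0,0,0.02]
    - [0,0,0.03]
    - [0,0,0.03]
    - [0,0,0.03]
    - [0,0,0.03]
    - [0,0,0.02]
    - [0,0,0.005]
    - [0,0,0]
  dr:
    - [0,0,0]
    - [0,0,0]
    - [0,0,0]
    - [0,0,0]
    - [0,0,0]
    - [0,0,-1]
    - [0,0,-1]
    - [0,0,-1]
    - [0,0,-1]
    - [0,0,-1]
    - [0,0,-1]
    - [0,0,0]

```text
time: 5.72
position: [0.4691, 0.1151, 0.2111]
tcp_rot: [0.009, -3.124, 0.004]
contact_force: [0.4, -0.5, -0.5]
opening: 0.0004
```

```bash
python3 - <<'E'
from h import *
st()
save('top','top3');crop('top3',190,180,230,130,3.4,'top3c')
save('side','side3');crop('side3',230,160,170,240,2.5,'side3c')
E
```

```text
t 5.72 p [0.4691 0.1151 0.2111] xang -179.67 z [-0.017 -0.003 -1.   ] F [ 0.4  -0.49 -0.47] op 0.0004 j [-0.46  0.17  0.15  1.99 -0.03  1.    1.29]
```

View pics/side3c.png

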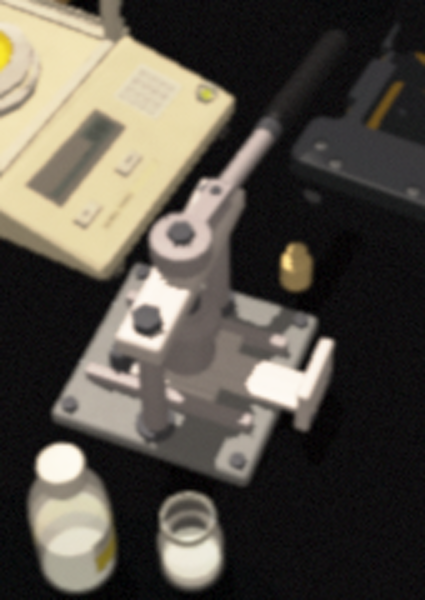

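Call:
carry_out:
  claw: [1,1,1,1,1,1,1,1,1,1,1]
  xyz:
    - [0.017,-0.014,0]
    - [0.017,-0.014,0]
    - [0.017,-0.014,0]
    - [0.017,-0.014,0]
    - [0.017,-0.014,0]
    - [0.017,-0.014,0]
    - [0.017,-0.014,0]
    - [0.017,-0.013,0]
    - [0.017,-0.013,0]
    - [0.017,-0.013,0]
    - [0,0,0]
  dr:
    - [0,-1,0]
    - [0,0,0]
    - [0,0,0]
    - [0,0,0]
    - [0,0,0]
    - [0,0,0]
    - [0,0,0]
    - [0,0,0]
    - [0,0,0]
    - [0,0,0]
    - [0,0,0]

```text
time: 6.73
position: [0.6311, -0.0292, 0.1838]
tcp_rot: [0.025, -3.099, 0.019]
contact_force: [1.2, -0.9, -0.0]
opening: 0.0004
```

```bash
python3 - <<'E'
from h import *
st()
E
```

```text
t 6.73 p [ 0.6311 -0.0292  0.1838] xang -179.09 z [-0.042 -0.012 -0.999] F [ 1.17 -0.91 -0.02] op 0.0004 j [-0.2   0.46  0.24  1.66 -0.1   1.08  1.66]
```

Call:
carry_out:
  claw: [1,1,1,1]
  xyz:
    - [0.01,0.004,0]
    - [0.006,0.002,0]
    - [0,0,0]
    - [0,0,0]
  dr:
    - [0.6,-1.5,0]
    - [0,-1,0]
    - [0,0,0]
    - [0,0,0]

```text
time: 7.07
position: [0.6433, -0.0238, 0.1747]
tcp_rot: [0.023, -3.129, 0.005]
contact_force: [-0.2, -0.3, -0.0]
opening: 0.0003
```

```bash
python3 - <<'E'
from h import *
st()
save('top','top4');crop('top4',190,180,230,130,3.4,'top4c')
save('side','side4');crop('side4',230,100,200,240,2.5,'side4c')
E
```

```text
t 7.07 p [ 0.6433 -0.0238  0.1747] xang -179.16 z [-0.012 -0.003 -1.   ] F [-0.16 -0.34 -0.04] op 0.0003 j [-0.19  0.47  0.23  1.67 -0.12  1.03  1.66]
```

View pics/side4c.png

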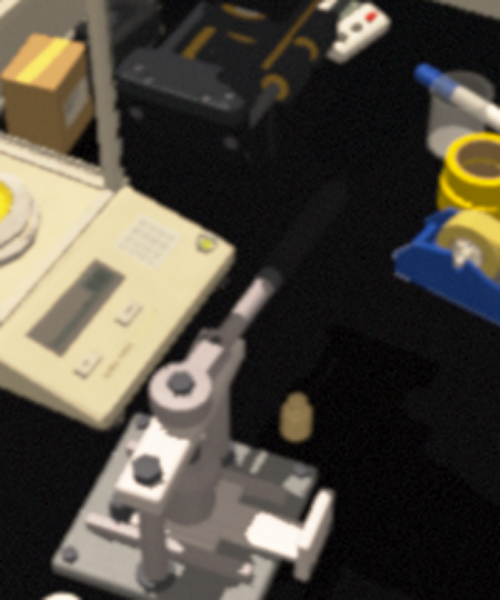

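View pics/top4c.png

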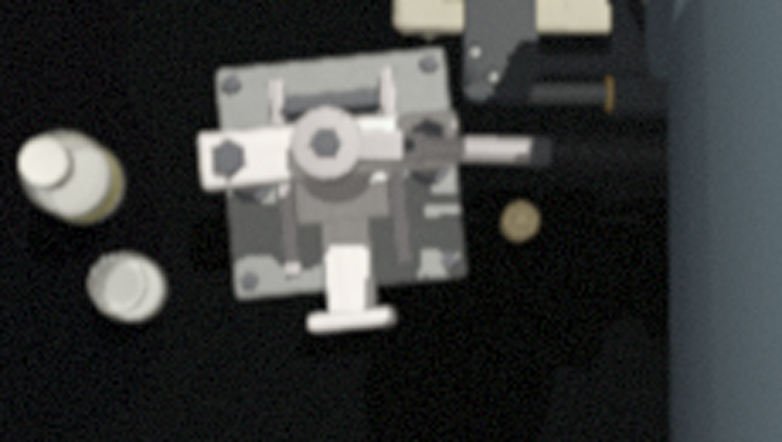

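Call:
carry_out:
  claw: [1,1,1,1,1,1]
  xyz:
    - [0,0,-0.012]
    - [0,0,-0.013]
    - [0,0,-0.013]
    - [0,0,-0.013]
    - [0,0,-0.006]
    - [0,0,0]
  dr:
    - [0,-0.7,0]
    - [0,0,0]
    - [0,0,0]
    - [0,0,0]
    - [0,0,0]
    - [0,0,0]

```text
time: 7.67
position: [0.6425, -0.0212, 0.1186]
tcp_rot: [-0.029, 3.137, -0.003]
contact_force: [-0.3, 0.3, -0.2]
opening: 0.0004
```

```bash
python3 - <<'E'
from h import *
st()
E
```

```text
t 7.67 p [ 0.6425 -0.0212  0.1186] xang -178.93 z [ 0.004 -0.002 -1.   ] F [-0.33  0.32 -0.17] op 0.0004 j [-0.19  0.52  0.22  1.73 -0.13  0.9   1.67]
```

Call:
carry_out:
  claw: [1,1,1,1,1]
  xyz:
    - [0,0,-0.005]
    - [0,0,-0.005]
    - [-0.003,0,0]
    - [-0.003,0,0]
    - [-0.002,0,0]
  dr:
    - [0,0,0]
    - [0,0,0]
    - [0,0,0]
    - [0,0,0]
    - [0,0,0]

```text
time: 8.08
position: [0.6351, -0.0207, 0.1098]
tcp_rot: [-0.03, 3.134, -0.003]
contact_force: [-0.4, 0.1, -0.3]
opening: 0.0006
```

```bash
python3 - <<'E'
from h import *
st()
E
```

```text
t 8.08 p [ 0.6351 -0.0207  0.1098] xang -178.89 z [ 0.007 -0.002 -1.   ] F [-0.43  0.08 -0.27] op 0.0006 j [-0.19  0.52  0.21  1.76 -0.13  0.87  1.67]
```

Call:
carry_out:
  claw: [1,1,1,1]
  xyz:
    - [-0.003,0,0]
    - [-0.003,0,0]
    - [-0.003,0,0]
    - [-0.002,0,0]
  dr:
    - [0,0,0]
    - [0,0,0]
    - [0,0,0]
    - [0,0,0]

```text
time: 8.42
position: [0.6259, -0.0208, 0.1119]
tcp_rot: [-0.03, 3.126, -0.003]
contact_force: [6.9, -0.0, -1.3]
opening: 0.0005
```

```bash
cat >> h.py <<'E'
C=np.array([.608,.133])
def arc(d,n,zt=.110):
    o=st(); p=o['position']; r=p[:2]-C; a=np.arctan2(r[1],r[0]); t=np.array([r[1],-r[0]])/np.linalg.norm(r)
    F=o['contact_force'][:2]; print('R',np.linalg.norm(r).round(4),'ang',np.degrees(a).round(2),'Ftan',round(float(-F@t),2),'Frad',round(float(F@r/np.linalg.norm(r)),2))
    print('tangent',t.round(3))
E
python3 - <<'E'
from h import *
arc(0,0)
E
```

```text
t 8.42 p [ 0.6259 -0.0208  0.1119] xang -178.91 z [ 0.015 -0.002 -1.   ] F [ 6.87 -0.02 -1.27] op 0.0005 j [-0.19  0.5   0.21  1.79 -0.13  0.86  1.67]
R 0.1548 ang -83.37 Ftan 6.82 Frad 0.81
tangent [-0.993 -0.115]
```

Call:
carry_out:
  claw: [1,1,1]
  xyz:
    - [-0.002,-0.0002,0]
    - [-0.002,-0.0002,0]
    - [-0.002,-0.0002,0]
  dr:
    - [0,-0.3,-0.7]
    - [0,-0.3,-0.7]
    - [0,0,-0.7]

```text
time: 8.67
position: [0.6262, -0.0211, 0.1142]
tcp_rot: [0.03, 3.098, -0.003]
contact_force: [6.1, 0.2, -4.2]
opening: 0.0006
```

```bash
python3 - <<'E'
from h import *
arc(0,0)
E
```

```text
t 8.67 p [ 0.6262 -0.0211  0.1142] xang 178.9 z [ 0.043 -0.003 -0.999] F [ 6.09  0.2  -4.16] op 0.0006 j [-0.2   0.48  0.22  1.8  -0.14  0.83  1.64]
R 0.1552 ang -83.27 Ftan 6.07 Frad 0.52
tangent [-0.993 -0.117]
```

Call:
carry_out:
  claw: [1,1]
  xyz:
    - [-0.003,-0.0003,-0.002]
    - [-0.004,-0.0004,-0.002]
  dr:
    - [0,1.5,-0.5]
    - [0,1.5,-0.5]

```text
time: 8.83
position: [0.6232, -0.0215, 0.1122]
tcp_rot: [0.059, 3.14, -0.005]
contact_force: [7.2, 0.5, -0.8]
opening: 0.0003
```

```bash
python3 - <<'E'
from h import *
arc(0,0)
E
```

```text
t 8.83 p [ 0.6232 -0.0215  0.1122] xang 177.86 z [ 0.001 -0.003 -1.   ] F [ 7.18  0.51 -0.81] op 0.0003 j [-0.2   0.5   0.23  1.78 -0.14  0.87  1.62]
R 0.1552 ang -84.4 Ftan 7.19 Frad 0.19
tangent [-0.995 -0.098]
```

Call:
carry_out:
  claw: [1,1,1]
  xyz:
    - [-0.004,-0.0004,-0.001]
    - [-0.004,-0.0004,-0.001]
    - [-0.004,-0.0004,-0.001]
  dr:
    - [0,0.8,-1.2]
    - [0,0.8,-1.2]
    - [0,0.8,-1.2]

```text
time: 9.08
position: [0.6194, -0.0223, 0.1118]
tcp_rot: [-0.159, -3.114, 0.006]
contact_force: [5.8, 1.0, -0.7]
opening: 0.0006
```

```bash
python3 - <<'E'
from h import *
arc(0,0)
E
```

```text
t 9.08 p [ 0.6194 -0.0223  0.1118] xang 174.15 z [-0.024 -0.002 -1.   ] F [ 5.78  0.97 -0.67] op 0.0006 j [-0.21  0.51  0.25  1.77 -0.15  0.9   1.57]
R 0.1557 ang -85.79 Ftan 5.84 Frad -0.55
tangent [-0.997 -0.073]
```

Call:
carry_out:
  claw: [1,1,1]
  xyz:
    - [-0.006,-0.0004,-0.001]
    - [-0.006,-0.0004,-0.001]
    - [-0.006,-0.0006,-0.001]
  dr:
    - [0,0,0]
    - [0,0,-0.5]
    - [0,0.2,-1]

```text
time: 9.33
position: [0.6111, -0.0224, 0.1117]
tcp_rot: [-0.201, -3.129, 0.003]
contact_force: [6.1, 1.0, -1.5]
opening: 0.0003
```

```bash
python3 - <<'E'
from h import *
arc(0,0)
E
```

```text
t 9.33 p [ 0.6111 -0.0224  0.1117] xang 172.63 z [-0.006 -0.002 -1.   ] F [ 6.1   1.   -1.51] op 0.0003 j [-0.22  0.49  0.25  1.81 -0.15  0.87  1.54]
R 0.1555 ang -88.85 Ftan 6.12 Frad -0.87
tangent [-1.   -0.02]
```

Call:
carry_out:
  claw: [1,1,1]
  xyz:
    - [-0.006,0,-0.001]
    - [-0.006,0,-0.001]
    - [-0.006,0.0002,-0.001]
  dr:
    - [0,0.3,-1]
    - [0,0.3,-1]
    - [0,0.3,-1]

```text
time: 9.58
position: [0.6024, -0.0222, 0.1122]
tcp_rot: [0.287, 3.127, -0.003]
contact_force: [7.4, 0.2, -2.9]
opening: 0.0003
```

```bash
python3 - <<'E'
from h import *
arc(0,0)
E
```

```text
t 9.58 p [ 0.6024 -0.0222  0.1122] xang 169.52 z [ 0.001 -0.002 -1.   ] F [ 7.41  0.22 -2.88] op 0.0003 j [-0.23  0.47  0.27  1.83 -0.16  0.86  1.5 ]
R 0.1553 ang -92.06 Ftan 7.4 Frad -0.49
tangent [-0.999  0.036]
```

Call:
carry_out:
  claw: [1,1]
  xyz:
    - [-0.006,0.0003,-0.001]
    - [-0.006,0.0003,-0.001]
  dr:
    - [0,0.4,-1]
    - [0,0.4,-1]

```text
time: 9.75
position: [0.5968, -0.0219, 0.1126]
tcp_rot: [0.344, 3.12, -0.005]
contact_force: [7.4, -0.6, -1.9]
opening: 0.0004
```

```bash
python3 - <<'E'
from h import *
arc(0,0)
E
```

```text
t 9.75 p [ 0.5968 -0.0219  0.1126] xang 167.42 z [ 0.002 -0.003 -1.   ] F [ 7.42 -0.62 -1.92] op 0.0004 j [-0.24  0.46  0.28  1.85 -0.16  0.85  1.46]
R 0.1553 ang -94.15 Ftan 7.45 Frad 0.09
tangent [-0.997  0.072]
```

Call:
carry_out:
  claw: [1,1]
  xyz:
    - [-0.006,0.0005,-0.001]
    - [-0.006,0.0006,-0.001]
  dr:
    - [0,0.4,-1]
    - [0,0.4,-1]

```text
time: 9.92
position: [0.5913, -0.0214, 0.1129]
tcp_rot: [0.401, 3.111, -0.007]
contact_force: [7.6, -1.3, -2.5]
opening: 0.0001
```

```bash
python3 - <<'E'
from h import *
arc(0,0)
save('top','top5');crop('top5',190,180,230,130,3.4,'top5c')
save('side','side5');crop('side5',230,100,200,240,2.5,'side5c')
E
```

```text
t 9.92 p [ 0.5913 -0.0214  0.1129] xang 165.31 z [ 0.004 -0.005 -1.   ] F [ 7.61 -1.28 -2.48] op 0.0001 j [-0.25  0.46  0.29  1.86 -0.16  0.84  1.43]
R 0.1553 ang -96.16 Ftan 7.7 Frad 0.46
tangent [-0.994  0.107]
```

View pics/side5c.png

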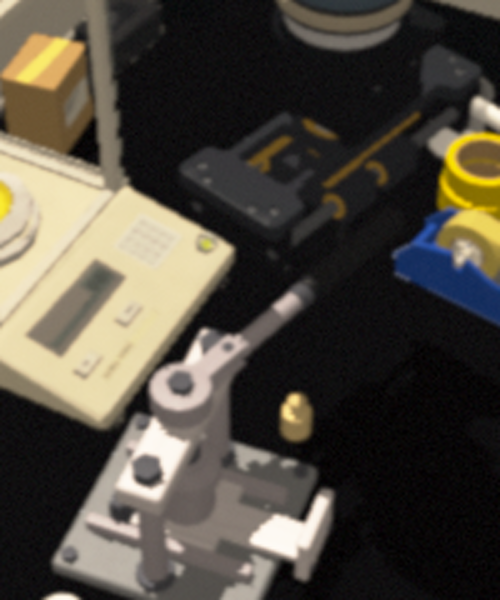

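View pics/top5c.png

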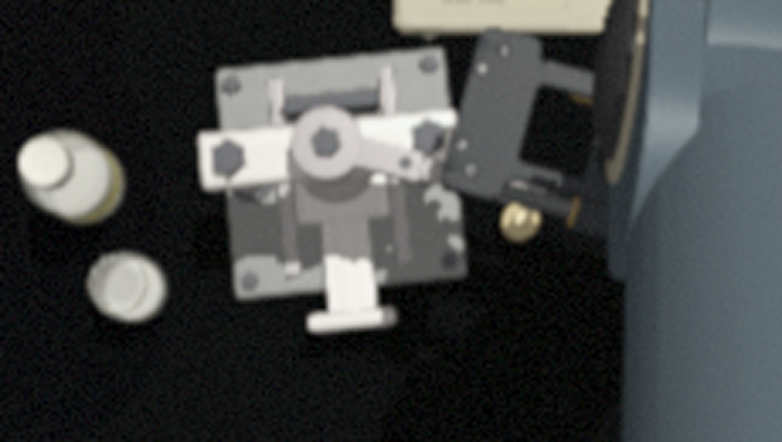

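Call:
carry_out:
  claw: [1,1]
  xyz:
    - [-0.006,0.0008,-0.001]
    - [-0.006,0.0008,-0.001]
  dr:
    - [0,0.4,-1]
    - [0,0.4,-1]

```text
time: 10.18
position: [0.5857, -0.0208, 0.113]
tcp_rot: [0.456, 3.103, -0.009]
contact_force: [7.5, -1.3, -3.1]
opening: 0.001
```

```bash
python3 - <<'E'
from h import *
arc(0,0)
E
```

```text
t 10.18 p [ 0.5857 -0.0208  0.113 ] xang 163.27 z [ 0.005 -0.007 -1.   ] F [ 7.52 -1.27 -3.1 ] op 0.001 j [-0.27  0.45  0.3   1.88 -0.16  0.84  1.39]
R 0.1554 ang -98.25 Ftan 7.63 Frad 0.18
tangent [-0.99   0.143]
```

Call:
carry_out:
  claw: [1,1]
  xyz:
    - [-0.006,0.0009,-0.0015]
    - [-0.006,0.001,-0.0015]
  dr:
    - [-0.1,0.4,-1]
    - [-0.1,0.4,-1]

```text
time: 10.35
position: [0.5809, -0.0201, 0.1125]
tcp_rot: [0.513, 3.09, -0.017]
contact_force: [8.0, -1.1, -1.5]
opening: 0.0003
```

```bash
python3 - <<'E'
from h import *
arc(0,0)
E
```

```text
t 10.35 p [ 0.5809 -0.0201  0.1125] xang 161.14 z [ 0.007 -0.012 -1.   ] F [ 7.96 -1.12 -1.5 ] op 0.0003 j [-0.28  0.44  0.31  1.89 -0.16  0.83  1.35]
R 0.1555 ang -100.04 Ftan 8.03 Frad -0.29
tangent [-0.985  0.174]
```

Call:
carry_out:
  claw: [1,1]
  xyz:
    - [-0.006,0.0011,-0.0015]
    - [-0.006,0.0012,-0.0015]
  dr:
    - [0.4,0.5,-1]
    - [0.4,0.5,-1]

```text
time: 10.52
position: [0.5761, -0.0191, 0.1121]
tcp_rot: [0.57, 3.083, -0.0]
contact_force: [7.9, -1.1, -2.9]
opening: 0.0003
```

```bash
python3 - <<'E'
from h import *
arc(0,0)
E
```

```text
t 10.52 p [ 0.5761 -0.0191  0.1121] xang 159.06 z [ 0.007 -0.001 -1.   ] F [ 7.93 -1.1  -2.87] op 0.0003 j [-0.28  0.44  0.31  1.9  -0.18  0.82  1.33]
R 0.1554 ang -101.83 Ftan 7.98 Frad -0.55
tangent [-0.979  0.205]
```

Call:
carry_out:
  claw: [1,1]
  xyz:
    - [-0.006,0.0013,-0.0015]
    - [-0.006,0.0014,-0.0015]
  dr:
    - [0.2,0.5,-0.8]
    - [0.2,0.5,-0.8]

```text
time: 10.68
position: [0.572, -0.0181, 0.1121]
tcp_rot: [0.616, 3.074, 0.007]
contact_force: [8.2, -1.5, -0.9]
opening: 0.0005
```

```bash
python3 - <<'E'
from h import *
arc(0,0)
E
```

```text
t 10.68 p [ 0.572  -0.0181  0.1121] xang 157.32 z [ 0.008  0.003 -1.   ] F [ 8.2  -1.45 -0.95] op 0.0005 j [-0.29  0.43  0.32  1.91 -0.18  0.82  1.31]
R 0.1554 ang -103.41 Ftan 8.31 Frad -0.49
tangent [-0.973  0.232]
```

Call:
carry_out:
  claw: [1,1]
  xyz:
    - [-0.006,0.0014,-0.0015]
    - [-0.006,0.0015,-0.0015]
  dr:
    - [0,0.5,-0.8]
    - [0,0.5,-0.8]

```text
time: 10.85
position: [0.568, -0.0173, 0.1121]
tcp_rot: [0.663, 3.062, 0.003]
contact_force: [7.8, -1.6, -2.0]
opening: 0.0001
```

```bash
python3 - <<'E'
from h import *
arc(0,0)
save('side','side6');crop('side6',230,140,200,200,3,'side6c')
E
```

```text
t 10.85 p [ 0.568  -0.0173  0.1121] xang 155.56 z [ 0.009  0.    -1.   ] F [ 7.83 -1.64 -1.98] op 0.0001 j [-0.3   0.42  0.33  1.92 -0.18  0.81  1.27]
R 0.1555 ang -104.91 Ftan 7.99 Frad -0.43
tangent [-0.966  0.257]
```

View pics/side6c.png

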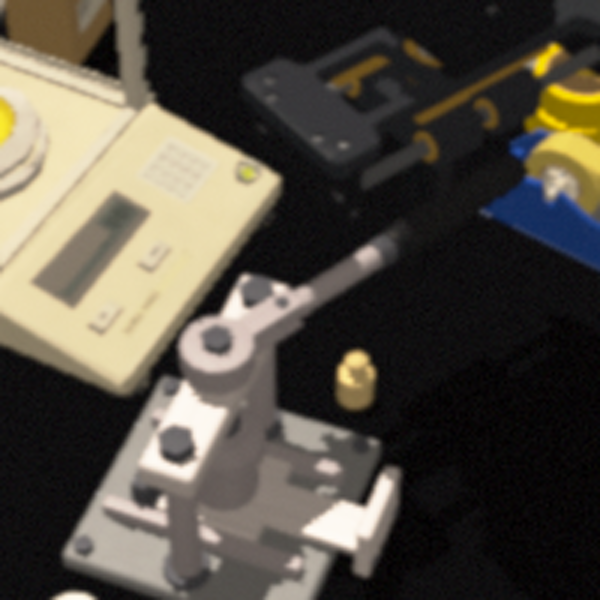

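```bash
cat >> h.py <<'E'
def fold(fn,x0,y0,k,pin,col):
    a=onz(fn,x0+pin[0]/k,y0+pin[1]/k,.137)[:2]; b=onz(fn,x0+col[0]/k,y0+col[1]/k,.131)[:2]
    h=np.array([.608,.1335]); A=lambda v:np.arctan2(v[1],v[0])
    print('pin',a.round(4),'R',np.linalg.norm(a-h).round(4),'collar R from pin',np.linalg.norm(b-a).round(4),'head ang',np.degrees(A(a-h)).round(2),'handle',np.degrees(A(b-a)).round(2),'fold deg',np.degrees(A(a-h)-A(b-a)).round(2))
E
python3 - <<'E'
from h import *
fold('side0',230,160,2.5,(215,189),(270,125))
fold('side5',230,100,2.5,(228,346),(305,290))
fold('side6',230,140,3,(282,301),(395,243))
E
```

```text
pin [0.608 0.093] R 0.0405 collar R from pin 0.0671 head ang -90.05 handle -91.43 fold deg 1.38
pin [0.5987 0.0943] R 0.0403 collar R from pin 0.069 head ang -103.39 handle -104.28 fold deg 0.89
pin [0.5933 0.0957] R 0.0406 collar R from pin 0.0719 head ang -111.25 handle -113.95 fold deg 2.7
```

Call:
carry_out:
  claw: [1,1]
  xyz:
    - [-0.006,0.0016,-0.0015]
    - [-0.006,0.0017,-0.0015]
  dr:
    - [0.1,0.5,-0.7]
    - [0.1,0.5,-0.7]

```text
time: 11.07
position: [0.5638, -0.0161, 0.1122]
tcp_rot: [0.704, 3.052, 0.004]
contact_force: [8.4, -1.7, -1.5]
opening: -0.0
```

```bash
python3 - <<'E'
from h import *
arc(0,0)
E
```

```text
t 11.07 p [ 0.5638 -0.0161  0.1122] xang 154.03 z [ 0.01  0.   -1.  ] F [ 8.38 -1.66 -1.53] op -0.0 j [-0.31  0.42  0.33  1.93 -0.19  0.81  1.25]
R 0.1555 ang -106.53 Ftan 8.5 Frad -0.79
tangent [-0.959  0.285]
```

Call:
carry_out:
  claw: [1,1]
  xyz:
    - [-0.006,0.0018,-0.0015]
    - [-0.006,0.0019,-0.0015]
  dr:
    - [0.1,0.6,-0.7]
    - [0.1,0.6,-0.7]

```text
time: 11.23
position: [0.5595, -0.0148, 0.1122]
tcp_rot: [0.745, 3.045, 0.003]
contact_force: [7.5, -1.7, -2.5]
opening: 0.0006
```

```bash
python3 - <<'E'
from h import *
arc(0,0)
E
```

```text
t 11.23 p [ 0.5595 -0.0148  0.1122] xang 152.49 z [ 0.007  0.    -1.   ] F [ 7.51 -1.74 -2.51] op 0.0006 j [-0.31  0.41  0.34  1.94 -0.19  0.81  1.22]
R 0.1556 ang -108.15 Ftan 7.68 Frad -0.69
tangent [-0.95   0.311]
```

```bash
python3 - <<'E'
from h import *
for i in range(2): st()
save('side','side7');crop('side7',270,180,130,110,6,'side7c')
st()
E
```

```text
t 11.23 p [ 0.5595 -0.0148  0.1122] xang 152.49 z [ 0.007  0.    -1.   ] F [ 7.51 -1.74 -2.51] op 0.0006 j [-0.31  0.41  0.34  1.94 -0.19  0.81  1.22]
t 11.23 p [ 0.5595 -0.0148  0.1122] xang 152.49 z [ 0.007  0.    -1.   ] F [ 7.51 -1.74 -2.51] op 0.0006 j [-0.31  0.41  0.34  1.94 -0.19  0.81  1.22]
t 11.28 p [ 0.5589 -0.0146  0.1121] xang 152.46 z [ 0.006  0.    -1.   ] F [ 7.4  -2.29 -0.97] op 0.0006 j [-0.32  0.41  0.34  1.94 -0.19  0.81  1.22]
```

View pics/side7c.png

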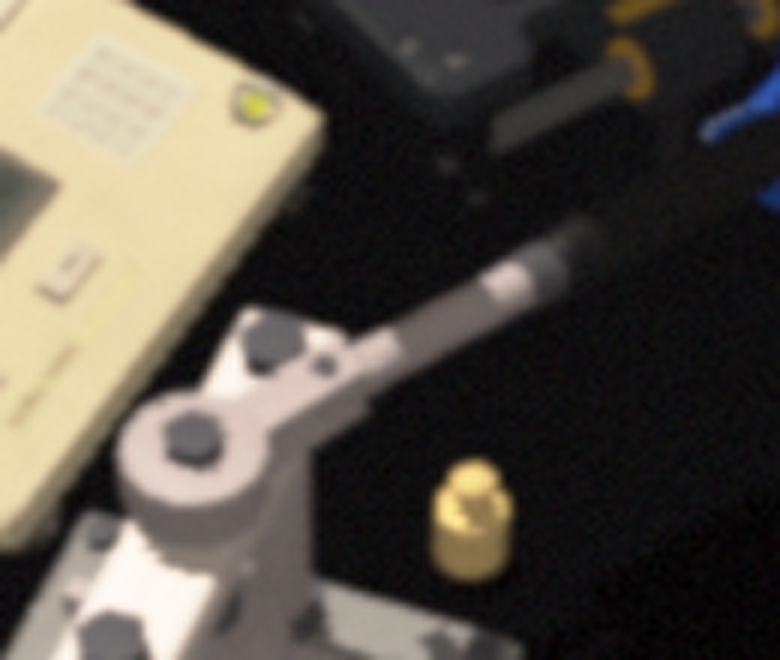

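```bash
python3 - <<'E'
from h import *
crop('side6',270,180,130,110,6,'side6d')
fold('side7',270,180,6,(324,362),(548,268))
fold('side6',230,140,3,(282,301),(387,247))
E
```

```text
pin [0.5933 0.0957] R 0.0406 collar R from pin 0.0668 head ang -111.25 handle -118.65 fold deg 7.4
pin [0.5933 0.0957] R 0.0406 collar R from pin 0.0669 head ang -111.25 handle -113.63 fold deg 2.38
```

View pics/side6d.png

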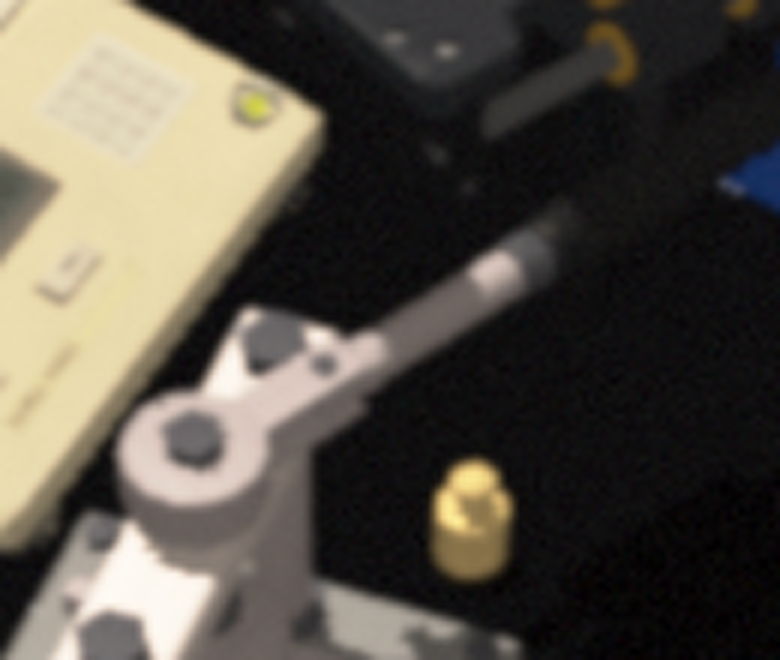

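Call:
carry_out:
  claw: [1,1,1,1,1,1,1,1]
  xyz:
    - [0.004,-0.001,0]
    - [0.005,-0.0015,0]
    - [0.006,-0.002,0]
    - [0.008,-0.0025,0]
    - [0.008,-0.0025,0]
    - [0.008,-0.0025,0]
    - [0.005,-0.001,0]
    - [0,0,0]
  dr:
    - [0,0,0]
    - [0,0,0]
    - [0,0,0]
    - [0,0,0]
    - [0,0,0]
    - [0,0,0]
    - [0,0,0]
    - [0,0,0]

```text
time: 11.95
position: [0.6066, -0.03, 0.1125]
tcp_rot: [0.748, 3.047, 0.001]
contact_force: [-0.1, 0.1, -0.0]
opening: 0.001
```

```bash
python3 - <<'E'
from h import *
arc(0,0)
save('side','side8');crop('side8',270,180,130,110,6,'side8c')
save('top','top8');crop('top8',190,180,230,130,3.4,'top8c')
E
```

```text
t 11.95 p [ 0.6066 -0.03    0.1125] xang 152.43 z [ 0.005 -0.    -1.   ] F [-0.12  0.14 -0.01] op 0.001 j [-0.27  0.48  0.34  1.83 -0.21  0.86  1.25]
R 0.163 ang -90.48 Ftan -0.12 Frad -0.14
tangent [-1.     0.008]
```

View pics/side8c.png

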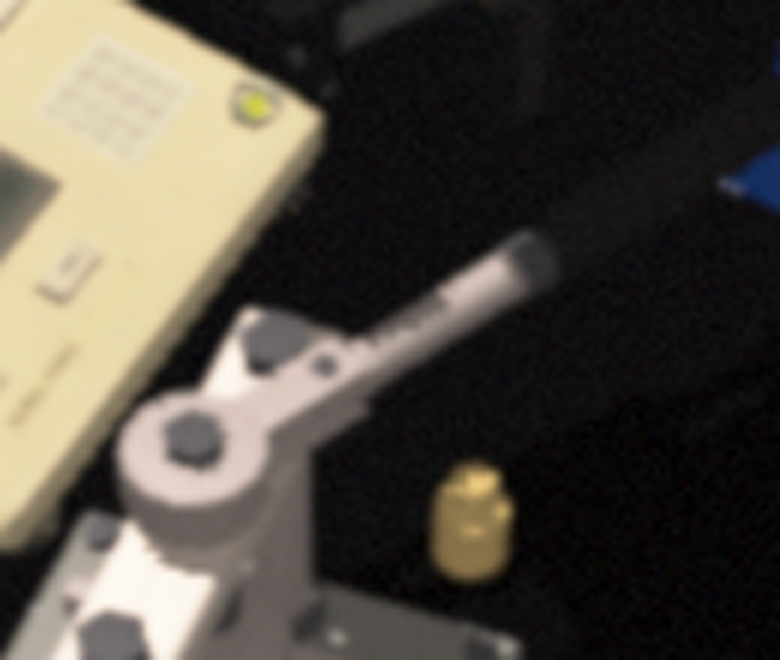

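View pics/top8c.png

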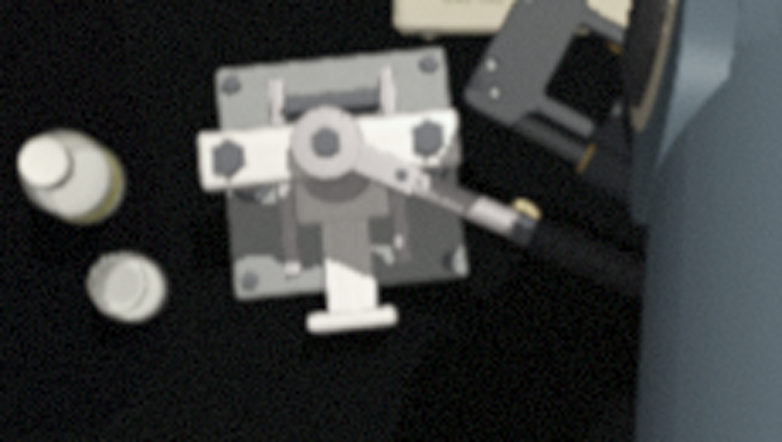

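Call:
carry_out:
  claw: [1,1,1,1,1,1,1,1,1]
  xyz:
    - [0.008,0,0.005]
    - [0.004,0,0.02]
    - [0,0,0.025]
    - [0,0,0.025]
    - [0,0,0.025]
    - [0,-0.02,0.02]
    - [0,-0.03,0.01]
    - [0,-0.02,0]
    - [0,0,0]
  dr:
    - [0,0,0]
    - [0,0,0]
    - [0,0,0]
    - [0,0,0]
    - [0,0,0]
    - [0,0,0]
    - [0,0,0]
    - [0,0,0]
    - [0,0,0]

```text
time: 12.8
position: [0.6171, -0.0976, 0.2511]
tcp_rot: [0.735, 3.053, 0.002]
contact_force: [0.1, -0.7, -0.6]
opening: 0.0003
```

```bash
python3 - <<'E'
from h import *
arc(0,0)
fold('side8',270,180,6,(324,362),(535,260))
save('side','side9');crop('side9',270,160,130,110,6,'side9c')
save('top','top9');crop('top9',190,180,230,130,3.4,'top9c')
E
```

```text
t 12.8 p [ 0.6171 -0.0976  0.2511] xang 152.92 z [ 0.001  0.001 -1.   ] F [ 0.05 -0.68 -0.61] op 0.0003 j [-0.2   0.38  0.4   1.65 -0.16  1.15  1.33]
R 0.2308 ang -87.75 Ftan 0.03 Frad 0.68
tangent [-0.999 -0.039]
pin [0.5933 0.0957] R 0.0406 collar R from pin 0.0658 head ang -111.25 handle -115.14 fold deg 3.89
```

View pics/side9c.png

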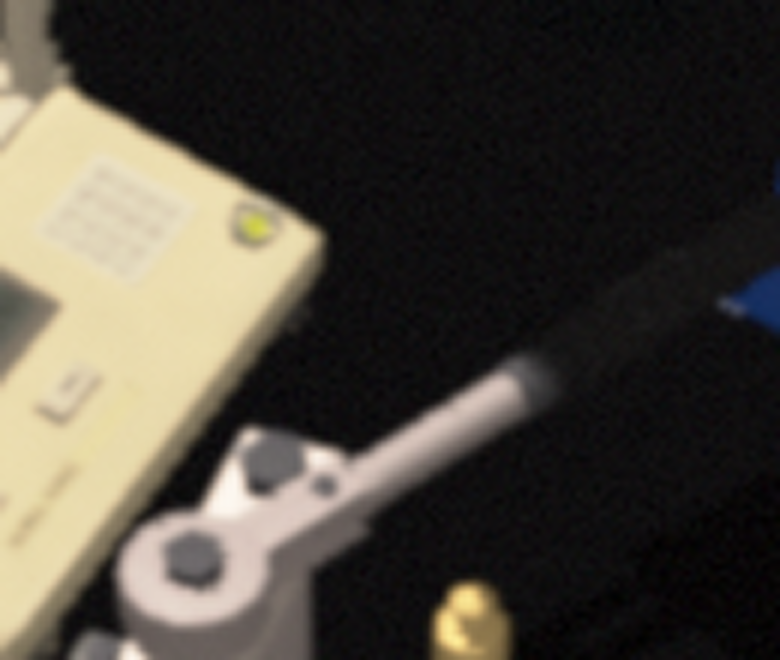

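View pics/top9c.png

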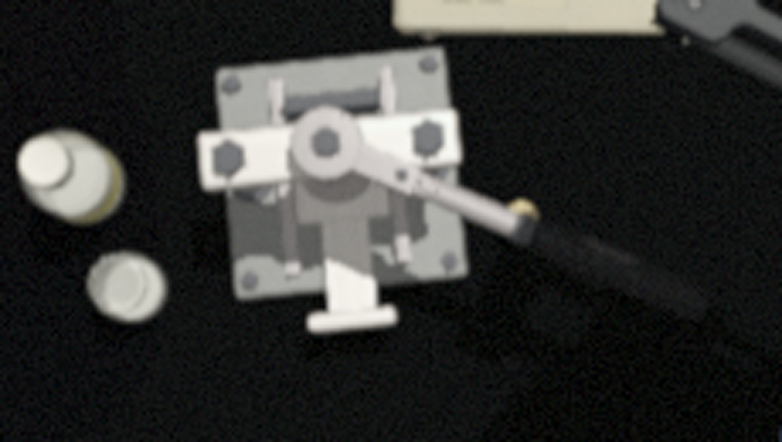

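```bash
python3 - <<'E'
from h import *
import cv2
# dense edges: upscale compare neck region in side6,7,9
for f in ('side6','side7','side9'):
    crop(f,310,200,60,50,12,f+'n')
a=cv2.imread('pics/side6n.png');b=cv2.imread('pics/side7n.png');c=cv2.imread('pics/side9n.png')
cv2.imwrite('pics/cmp.png',cv2.resize(np.vstack([np.hstack([a,b]),np.hstack([c,c*0])]),(800,667)))
crop('top0',280,200,140,100,5.5,'top0g')
crop('top9',280,200,140,100,5.5,'top9g')
for f in('top0g','top9g'):
    im=cv2.imread(f'pics/{f}.png'); cv2.imwrite(f'pics/{f}.png',np.clip(im.astype(float)*2.5,0,255).astype('uint8'))
E
```

```text
(no output)
```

View pics/cmp.png

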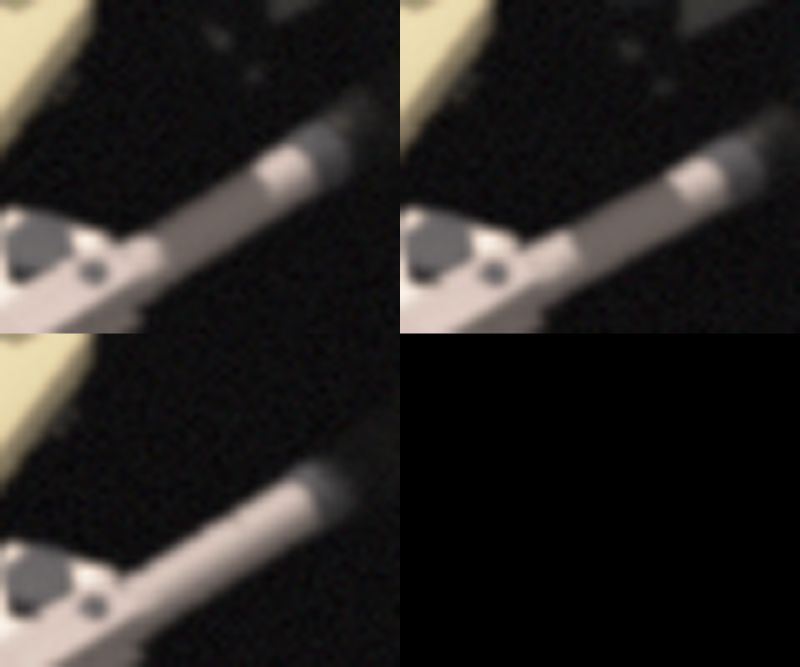

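View pics/top0g.png

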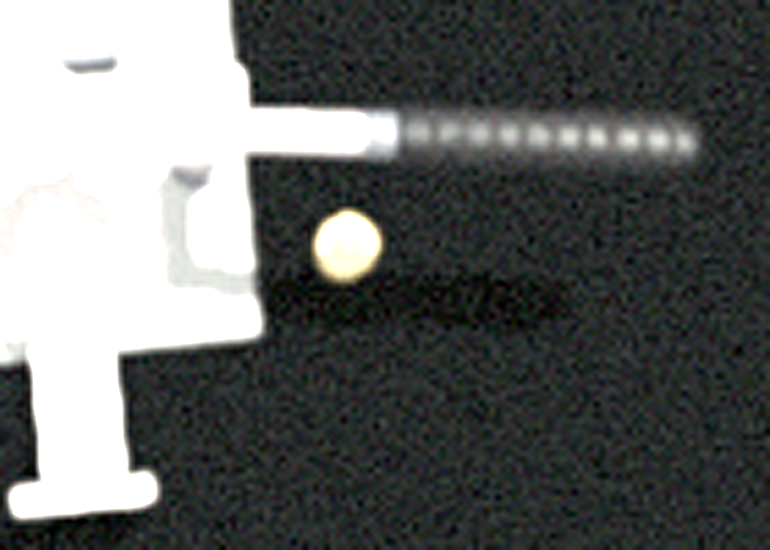

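View pics/top9g.png

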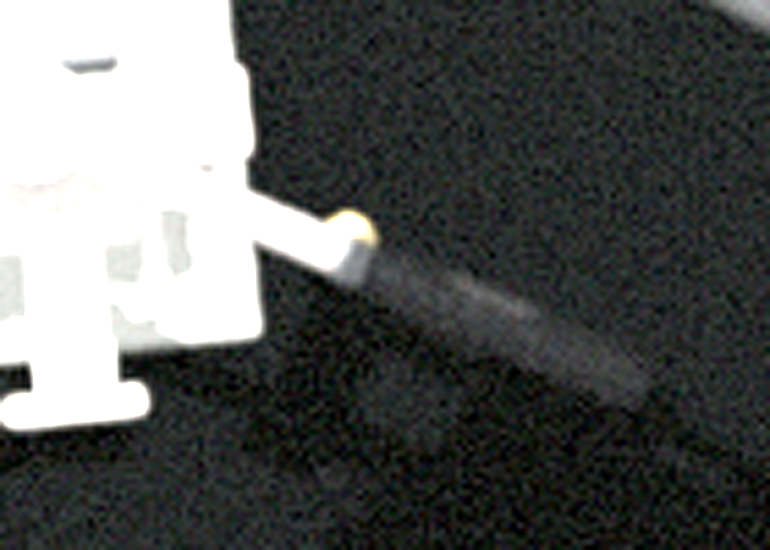

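```bash
python3 - <<'E'
from h import *
A=lambda v:np.degrees(np.arctan2(v[1],v[0]))
h=np.array([.608,.1335]); 
e0=onz('top0',406.7,225.6,.132)[:2]; e1=onz('top9',397.3,270,.128)[:2]
print(A(e0-h),A(e1-h),A(e1-h)-A(e0-h), np.linalg.norm(e0-h),np.linalg.norm(e1-h))
k=20/3
g=lambda f,u,v:onz(f,310+u/k,200+v/k,.131)[:2]
pin=onz('side9',310+94/k,200+272/k,.137)[:2]
for f,u,v in (('side6',328,152),('side7',342,168),('side9',325,157)):
    p=g(f,u,v); print(f,p.round(4),A(p-pin).round(2),np.linalg.norm(p-pin).round(4))
E
```

```text
-90.5339819136535 -112.14286820200714 -21.60888628835363 0.20200254544831703 0.20194389230363355
side6 [0.5658 0.0351] -113.74 0.067
side7 [0.5609 0.0381] -118.67 0.0665
side9 [0.5657 0.0368] -114.41 0.0654
```

```bash
python3 - <<'E'
from h import *
m=sum(onz('top9',190+u/3.4,180+v/3.4,.051)[:2] for u,v in((308,331),(397,324)))/2
x=np.array([.9934,.1147]); print('plate front dist',(np.array([.608,.1335])-m)@x)
print(st()['dq'].round(3)); print(sign_off())
E
```

```text
plate front dist 0.08839285677139362
t 12.9 p [ 0.6173 -0.0931  0.2501] xang 153.15 z [-0.     0.004 -1.   ] F [-0.21  0.89 -0.86] op 0.0006 j [-0.21  0.38  0.39  1.65 -0.16  1.15  1.33]
[-0.025  0.013 -0.037  0.019 -0.009 -0.    -0.003]
the job is handed in; nothing more can be done
None
```

I did the job in the order asked and handed it in at about 13 s; no verdict was reported.

- **Carriage:** I pushed it in with shut fingers until it stopped against the back stop, then pressed on to about 9 N with no further travel. In the last top picture the plate's front face is 88.4 mm from the screw's axis, against 88 mm when home.
- **Wrench:** I pushed the grip clockwise and the head turned about 0.38 rad. The sideways push peaked at about 8.5 N and fell to about 7.6 N while the head stood still. That put the fold at about 0.08 rad, by both the pictures and the tool's travel, well short of the 0.22 rad stop. I then let go.
- **After letting go:** In the last top picture the handle is back in line with the head, at about 22.6° and 22.9°. Readings from the side view were one to three degrees off because of perspective, so I relied on the top view.
- **Bystanders:** The bottle and jar are at the same pixels as before. The weight looks unmoved too, though the handle partly hides it in the last top picture. The gripper was clear of everything.

I kept the fold small on purpose, to stop as soon as the handle gave. It was measured during the push and was not repeated.

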